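Fetch the red paint pot from behind the bottles

TASK

The red-lidded paint pot stands at the back of the wooden rack, behind three tall squeeze bottles. First clear all three bottles into the blue tray, standing upright, and only then fetch the red pot and set it in the middle of the white tile; after that put every bottle back on the rack in just the place it came from. Keep bottles and pots upright, and leave the blue-lidded pot, the brush cup and the replica burger patty where they are.

Things in the scene. Friction and masses are not known exactly. Their poses are not given: they have to be found in the camera images.
- yellow_bottle: upright yellow squeeze bottle, loose, about 0.2 kg: smooth cylinder 48 mm diameter and 105 mm tall with a narrow nozzle on top of the same colour, 139 mm tall over all; white paper band low on it. At the start it stands on the rack's front row. Origin: centre of its underside; z up its axis.
- green_bottle: upright green squeeze bottle, loose, about 0.2 kg: smooth cylinder 48 mm diameter and 105 mm tall with a narrow nozzle on top of the same colour, 139 mm tall over all; white paper band low on it. At the start it stands on the rack's front row. Origin: centre of its underside; z up its axis.
- black_bottle: upright black squeeze bottle, loose, about 0.2 kg: smooth cylinder 48 mm diameter and 105 mm tall with a narrow nozzle on top of the same colour, 139 mm tall over all; white paper band low on it. At the start it stands on the rack's front row. Origin: centre of its underside; z up its axis.
- red_pot: round pot, loose, about 0.12 kg: white body with a red lid, 46 mm diameter (47 mm at the lid), 45 mm tall over all. The one to fetch; it stands in the rack's back row, left or right, with its centre 55 mm behind the bottles' row. Origin: centre of its underside; z up.
- blue_pot: round pot, loose, about 0.12 kg: white body with a blue lid, 46 mm diameter (47 mm at the lid), 45 mm tall over all. Bystander: it stands in the other place of the rack's back row, 90 mm from the red pot centre to centre, and stays there. Origin: centre of its underside; z up.
- rack: low wooden rack, fixed: board 160 mm (x, depth) by 270 mm (y), 15 mm thick; upright back panel 10 mm thick along its far (+x) edge, to 65 mm above the bench; edge strips 12 mm high on its short sides. Origin: centre of the board's underside, on the bench. In its frame the bottles start at about x = -25 mm, y = -85, 0, 85 mm, in any order; the pots at x = 30 mm, y = -45 and 45 mm.
- crate: blue tray, fixed, open on top: 250 mm (x) by 150 mm (y) outside, walls 5 mm thick and 40 mm high, floor 5 mm thick; room for three bottles in a row along its x. It lies to the left or the right in front of the rack. Origin: centre of its underside, on the bench; x along its length.
- tile: white ceramic tile, fixed: 110 by 110 mm, 8 mm thick, with a grey disc of 70 mm diameter marking the middle. Left or right, across from the blue tray. Origin: centre of its underside, on the bench.
- brush_cup: bystander: terracotta cup 66 mm in diameter and 75 mm tall with brushes standing in it to 165 mm, loose, between robot and rack. Origin: centre of its underside.
- patty: bystander: brown replica burger patty, 74 mm in diameter and 20 mm high, loose, lying between robot and rack. Origin: centre of its underside.

How it is judged (in metres and radians):
On the way, in this order (a step that is already met when the one before it is completed fails the run):
1. all three bottles stand upright and released in the blue tray (x of yellow_bottle in the frame of crate between -0.115 and 0.115 m and y of yellow_bottle in the frame of crate between -0.065 and 0.065 m and z of each of yellow_bottle, green_bottle, black_bottle in the frame of crate below 0.012 m and linear speed of each of yellow_bottle, green_bottle, black_bottle below 0.02 m/s and angle between each of yellow_bottle, green_bottle, black_bottle's own z axis and vertical below 0.12 rad and contact force between the fingers and yellow_bottle below 0.1 N and x of green_bottle in the frame of crate between -0.115 and 0.115 m and y of green_bottle in the frame of crate between -0.065 and 0.065 m and contact force between the fingers and green_bottle below 0.1 N and x of black_bottle in the frame of crate between -0.115 and 0.115 m and y of black_bottle in the frame of crate between -0.065 and 0.065 m and contact force between the fingers and black_bottle below 0.1 N), for 0.2 s.
2. the red pot stands released in the middle of the tile while all three bottles are still in the tray (all of step 1 and horizontal distance between red_pot and tile below 0.015 m and z of red_pot in the frame of tile between 0.004 and 0.013 m and linear speed of red_pot below 0.02 m/s and angle between red_pot's own z axis and vertical below 0.12 rad and contact force between the fingers and red_pot below 0.1 N), for 0.2 s.
At the end, for the whole second after the job is handed in: The red pot stands upright on the tile, its centre within 15 mm of the tile's; each bottle stands upright (within 0.12 rad) on the rack within 15 mm of where it stood at the start; all released and at rest (horizontal distance between red_pot and tile below 0.015 m and z of red_pot in the frame of tile between 0.004 and 0.013 m and linear speed of each of red_pot, yellow_bottle, green_bottle, black_bottle below 0.02 m/s and angle between each of red_pot, yellow_bottle, green_bottle, black_bottle's own z axis and vertical below 0.12 rad and contact force between the fingers and red_pot below 0.1 N and distance of each of yellow_bottle, green_bottle, black_bottle from where it was at the start of the episode below 0.015 m and contact force between the fingers and yellow_bottle below 0.1 N and contact force between the fingers and green_bottle below 0.1 N and contact force between the fingers and black_bottle below 0.1 N); the robot touches nothing.
It fails at once if a bottle or pot is tipped over (leans more than 0.6 rad) (angle between any of yellow_bottle, green_bottle, black_bottle, red_pot, blue_pot's own z axis and vertical above 0.6 rad).
It fails at once if the blue-lidded pot, the brush cup or the patty is moved more than 20 mm (distance of any of blue_pot, brush_cup, patty from where it was at the start of the episode above 0.02 m).
It also fails if it takes over 134 s, if anything falls off the work surface, if the arm or the gripper's body presses on something with over 40 N, if the wrist force passes 120 N, or if a joint passes its speed limit or range.

ROBOT

A 6-joint arm with a two-finger parallel gripper is mounted at the origin on the work surface. World frame = base frame: x ahead of the robot, y to its left, z up, the work surface at z = 0. Lengths are in mm, angles in degrees, forces in N, time in s.
With the tool pointing down it reaches from about 325 to 850 mm from the base axis. Payload 4.4 kg.
Tool frame: the origin (TCP) lies where the fingers leave the gripper's body, on its centre line; the fingertips stand 97 mm ahead of it and the grasp point (between the pads) lies 78 mm ahead of it (manip.tcp_to_grasp is the distance from the TCP to the grasp point, in mm); z points along the fingers, y is the direction in which the jaws open and shut (so a half turn about z gives the same grasp; the last joint's range is limited). The gripper opens to 94 mm and grips with 3 to 60 N. Pads are 16 mm wide; open, the fingers measure 119 mm over their backs; the gripper's body (75 mm by 177 mm) begins 78 mm behind the grasp point.
Start: joints at [55.376, 11.837, 88.321, -0, 79.842, -8.623], TCP at [252.081, 516.801, 302.647] pointing down, gripper open.
Joint ranges: [-156.59, 156.59], [-49.26, 127.26], [12.9, 141.05], [-63.56, 243.56], [4.71, 150.69], [-161.64, 161.64]. Speed limits (degrees/s): [159.86, 159.86, 180, 180, 180, 180].

INTERFACE

Orientations are given as a 3x3 rotation matrix whose columns are the frame's x, y, z axes.
In Python, from bench import state, vision, manip gives the robot as it stands. The module is installed in compiled form; this text tells all that it offers.
- The arm moves only by the tool step_arm, never from a script. Its argument "series" is a list of rows, each a list of 5 numbers: the gripper's target within -1 to 1 (shut at 1, half-way at 0, fully open at -1), then the shift along the tool's x, y, z in m, then the turn about the tool's z in degrees. In form: [[fingers, tx, ty, tz, turn], ...]. A call has 1 to 20 rows; each row is the pose to reach, as a shift and turn from the pose commanded when the call began, along the tool's axes at that moment; what a row does not reach only later rows make up. A row lasts 1/12 s, in which the tool goes at most 41.7 mm and 7.16 degrees, less where a joint would pass 70% of its speed; a pose out of reach is approached as far as the arm can. A call with a gripper value outside its range is refused whole. The fingers move at their own pace and stop on an object; "force" is the grip in N (left out, the last holds). Time passes only in rows, so rows that repeat a pose let the fingers close. It gives the time, the measured TCP pose, the force and the opening at its end, in the units of the state.
- state(): the state, without advancing time (a new reading comes with each control period).
- vision.capture(name): name is "scene" or "side" or "wrist"; returns a dict with "pixels" (420x560x3 uint8, red, green, blue), "vertical_fov" (degrees; the focal length in pixels is half the picture's height over the tangent of half this angle, whatever the lens; pixels are square), "cx", "cy" (the principal point, pixels), "k1" (the pictures are not rectified: a ray, as slopes to the right and down, at radius r is drawn at 1 + k1 r^2 times it, then the intrinsics apply), "rvec" (rotation vector, rad) and "tvec" (3), from world to camera coordinates, as OpenCV has them. Camera axes: x right, y down, z forward; pixel columns grow to the right and rows downward; lengths in mm; the calibration is good to about 2 mm. A picture is of the moment at which its call begins. There is no depth.
- manip.job_done(): hands the job in, once; it reports no verdict.
The state is a dict: "t": time; "joints": joint angles; "joint_velocities": joint speeds; "joint_torque": joint torques, N m; "eef_pos": TCP position; "tool_rot": TCP orientation; "ft_force": force on the tool from outside, world axes, zero at the start; "moment": the same for the moment, N m; "opening": opening from 0.0 (shut) to 1.0 (fully open).
Only numpy, scipy, OpenCV 4.12 (cv2) and the standard library are available. Lean on these libraries where they do the work, as an engineer would, in place of code of your own. Each camera call takes 0.05 s, during which the arm holds its last target.

## Working session

There is one attempt and no reset: what is moved stays moved. The work goes in short steps, Python scripts to look and compute and a tool call to move; the robot and the scene stay as the last step left them, time stands still between calls to the robot, and variables do not carry over. Pictures are saved under pics/ and viewed, and the job is handed in when it is done.

Besides the shell and the picture viewer there is one more tool, called after "Call:" as name([rows], argument=value, ...), one row to a line, values as JSON. step_arm: Moves the arm, as the interface text tells. Its arguments: {"type":"object","properties":{"series":{"type":"array"},"force":{"type":"number"}},"required":["series"]}

```bash
mkdir -p pics
cat > h.py <<'E'
from bench import state, vision, manip
import numpy as np, cv2
def snap(n,f):
    c=vision.capture(n); cv2.imwrite('pics/'+f,cv2.cvtColor(c['pixels'],cv2.COLOR_RGB2BGR)); return c
def cam(c):
    f=210/np.tan(np.radians(c['vertical_fov'])/2)
    K=np.array([[f,0,c['cx']],[0,f,c['cy']],[0,0,1]]); D=np.array([c['k1'],0,0,0,0.])
    return K,D,np.array(c['rvec'],float).reshape(3),np.array(c['tvec'],float).reshape(3)
def proj(c,P):
    K,D,r,t=cam(c); return cv2.projectPoints(np.array(P,float).reshape(-1,1,3),r,t,K,D)[0].reshape(-1,2)
def back(c,uv,z):
    K,D,r,t=cam(c); R=cv2.Rodrigues(r)[0]
    n=cv2.undistortPoints(np.array(uv,float).reshape(-1,1,2),K,D).reshape(-1,2)
    d=np.c_[n,np.ones(len(n))]@R; o=-R.T@t
    return o+d*((z-o[2])/d[:,2])[:,None]
E
python3 - <<'E'
from h import *
import pickle
s=state(); print(s)
cs={}
for n in ('scene','side','wrist'):
    c=snap(n,n+'0.png'); cs[n]=c; print(n,{k:v for k,v in c.items() if k!='pixels'})
pickle.dump(cs,open('c0.pkl','wb'))
E
```

```text
{'t': 0.0, 'joints': array([ 5.53766061e+01,  1.18826063e+01,  8.84027689e+01, -7.10617604e-04,
        7.98417881e+01, -8.62289077e+00]), 'joint_velocities': array([-0.04842313, -0.0533412 ,  0.02139689, -0.0527559 ,  0.10974715,
        0.01309187]), 'joint_torque': array([-9.57238785e-05, -3.70863962e+01, -2.81423342e+01,  6.98787463e-02,
        3.59592761e-02, -1.69527743e-04]), 'eef_pos': array([251.74585289, 516.31508869, 301.52366296]), 'tool_rot': array([[-8.98790961e-01,  4.38375687e-01, -1.25098233e-03],
       [ 4.38377355e-01,  8.98789149e-01, -1.83330550e-03],
       [ 3.20692784e-04, -2.19616074e-03, -9.99997537e-01]]), 'ft_force': array([0.0606749 , 0.39639894, 0.26593141]), 'moment': array([ 0.00268864,  0.00379051, -0.04704751]), 'opening': 1.0036133912759597}
scene {'vertical_fov': 57.79153326882123, 'cx': 277.65933588089223, 'cy': 215.11050673760184, 'k1': -0.027467721442249425, 'rvec': array([ 1.9706226 ,  1.61681457, -0.5747373 ]), 'tvec': array([-102.04348105, -373.16348934, 1179.7131603 ])}
side {'vertical_fov': 56.50205120645458, 'cx': 285.20072290155974, 'cy': 212.56946598319496, 'k1': -0.04962465182517114, 'rvec': array([ 0.05997418, -2.88822128,  1.15831847]), 'tvec': array([517.51208704,  56.65242557, 780.2310489 ])}
wrist {'vertical_fov': 59.439894091261394, 'cx': 283.79932154037994, 'cy': 214.96646378063738, 'k1': -0.04046008810240921, 'rvec': array([-2.44972691, -1.53325018, -0.2170975 ]), 'tvec': array([-573.65237527,  -30.52075915,  394.52402454])}
```

View pics/scene0.png

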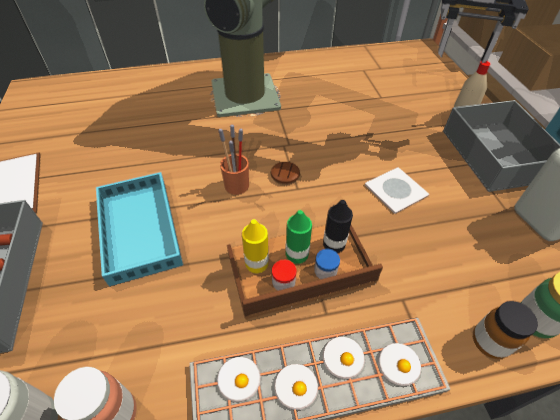

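View pics/side0.png

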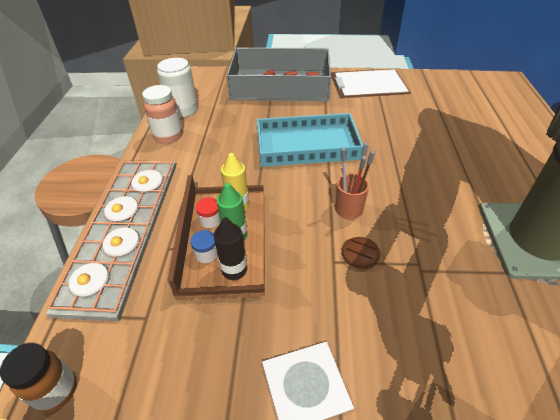

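View pics/wrist0.png

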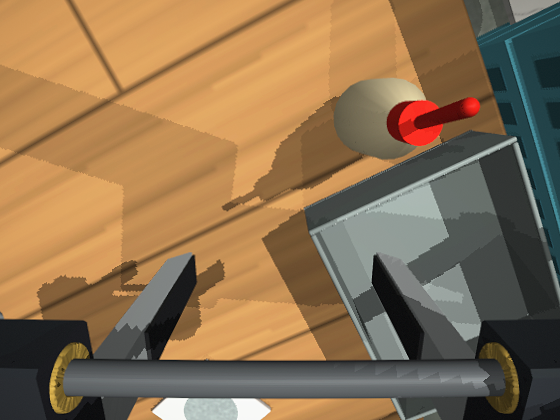

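The scene view shows the tray at (137,225) on the −y side and the tile at (397,189) on the +y side. In the rack, yellow, green and black stand left to right at about x=255, 299 and 340. The red pot is at (284,272) and the blue pot at (327,262). I'll enlarge for accurate pixel positions.

```bash
python3 - <<'E'
import cv2
a=cv2.imread('pics/scene0.png'); cv2.imwrite('pics/sc_crop.png',cv2.resize(a[190:320,220:390],None,fx=4.5,fy=4.5,interpolation=cv2.INTER_CUBIC))
a=cv2.imread('pics/side0.png'); cv2.imwrite('pics/si_crop.png',cv2.resize(a[145:300,170:275],None,fx=3.8,fy=3.8,interpolation=cv2.INTER_CUBIC))
E
python3 - <<'E'
from h import *
import pickle
cs=pickle.load(open('c0.pkl','rb'))
c=cs['scene']; 
print('crate top corners',back(c,[(97,183),(163,173),(180,263),(104,283)],40).round())
print('tile',back(c,[(365,188),(398,169),(429,190),(396,211)],8).round(), back(c,[(397,188)],8).round())
print('cup/patty',back(c,[(236,165)],75).round(),back(c,[(285,172)],20).round())
print('tips',back(c,[(254,221),(299,212),(342,201)],154).round())
print('lids',back(c,[(284,270),(327,259)],60).round())
d=cs['side']
print('tips',back(d,[(234,154),(230,183),(229,219)],154).round())
print('lids',back(d,[(208,207),(203,241)],60).round())
print('tile',back(d,[(306,384)],8).round(), 'crate',back(d,[(257,120),(357,115),(362,155),(260,163)],40).round())
print('patty',back(d,[(360,250)],20).round())
E
```

```text
crate top corners [[ 348. -396.   40.]
 [ 345. -244.   40.]
 [ 607. -213.   40.]
 [ 624. -357.   40.]]
tile [[457. 228.   8.]
 [410. 333.   8.]
 [493. 378.   8.]
 [540. 273.   8.]] [[472. 304.   8.]]
cup/patty [[389. -71.  75.]] [[378.  47.  20.]]
tips [[622. -63. 154.]
 [617.  19. 154.]
 [607. 102. 154.]]
lids [[674. -19.  60.]
 [666.  67.  60.]]
tips [[616. -63. 154.]
 [612.  19. 154.]
 [601. 104. 154.]]
lids [[671. -13.  60.]
 [665.  74.  60.]]
tile [[472. 304.   8.]] crate [[ 608. -355.   40.]
 [ 345. -387.   40.]
 [ 347. -215.   40.]
 [ 584. -178.   40.]]
patty [[372.  53.  20.]]
```

View pics/sc_crop.png

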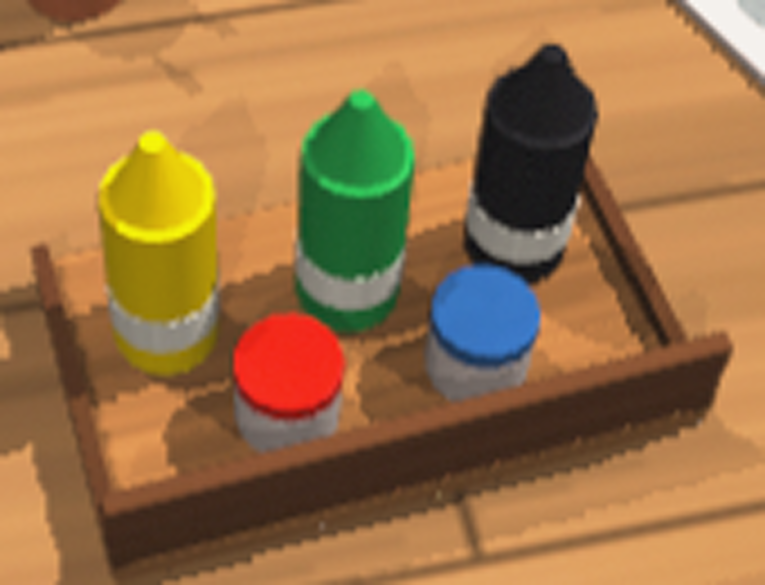

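View pics/si_crop.png

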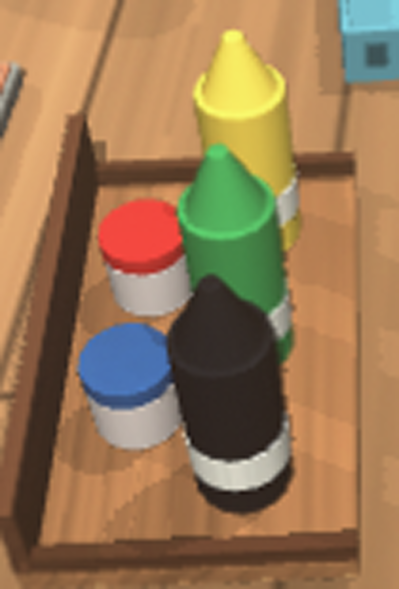

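Run:
```python
from h import *
import pickle
from scipy.optimize import least_squares
cs=pickle.load(open('c0.pkl','rb')); c=cs['scene'];d=cs['side']
S={'yel':((253.8,220),(231,153.7),154),'gre':((300.2,211.1),(227.4,184.5),154),'bla':((342.4,200.7),(225.5,219),154),
'red':((284.2,270.9),(207.4,206.8),60),'blu':((328,259.3),(203.2,240.3),60)}
P={}
for k,(a,b,z) in S.items():
    f=lambda p:np.r_[proj(c,p)[0]-a,proj(d,p)[0]-b]
    r=least_squares(f,[620,0,z]); print(k,'free',r.x.round(1),'res',r.fun.round(1), end=' ')
    r=least_squares(lambda q:f([q[0],q[1],z]),[620,0]); P[k]=r.x; print('fixed z',r.x.round(1))
# rack fit
m={'yel':(-25,-85),'gre':(-25,0),'bla':(-25,85),'red':(30,-45),'blu':(30,45)}
def tr(p,q): C,s=np.cos(p[2]),np.sin(p[2]); return np.array([p[0]+C*q[0]-s*q[1],p[1]+s*q[0]+C*q[1]])
r=least_squares(lambda p:np.concatenate([tr(p,m[k])-P[k] for k in m]),[640,20,0.1]); print(r.x,np.degrees(r.x[2]));print({k:tr(r.x,m[k]).round(1) for k in m})
# colour masks
import numpy as np
for n,cc in cs.items():
    hsv=cv2.cvtColor(cc['pixels'],cv2.COLOR_RGB2HSV)
    cv2.imwrite(f'pics/m_{n}.png',cv2.inRange(hsv,(85,80,60),(100,255,255)))
a=cv2.imread('pics/scene0.png'); cv2.imwrite('pics/cr_crop.png',cv2.resize(a[160:300,85:225],None,fx=4,fy=4,interpolation=cv2.INTER_CUBIC))
```

```text
yel free [621.2 -63.  155.5] res [ 0.2  0.2  0.2 -0.3] fixed z [620.8 -63.3]
gre free [615.6  21.8 153.7] res [ 0.2  0.2  0.2 -0.2] fixed z [615.6  21.9]
bla free [606.4 103.6 153.8] res [ 0.2  0.2  0.2 -0.1] fixed z [606.5 103.6]
red free [673.7 -18.2  55.9] res [ 0.2  0.1  0.2 -0.2] fixed z [674.4 -17.4]
blu free [665.4  69.6  56.9] res [ 0.1  0.1  0.1 -0.1] fixed z [665.6  70.1]
[6.39569154e+02 2.32410462e+01 9.08408231e-02] 5.204795770117207
{'yel': array([622.4, -63.7]), 'gre': array([614.7,  21. ]), 'bla': array([607. , 105.6]), 'red': array([673.5, -18.9]), 'blu': array([665.4,  70.8])}
```

View pics/cr_crop.png

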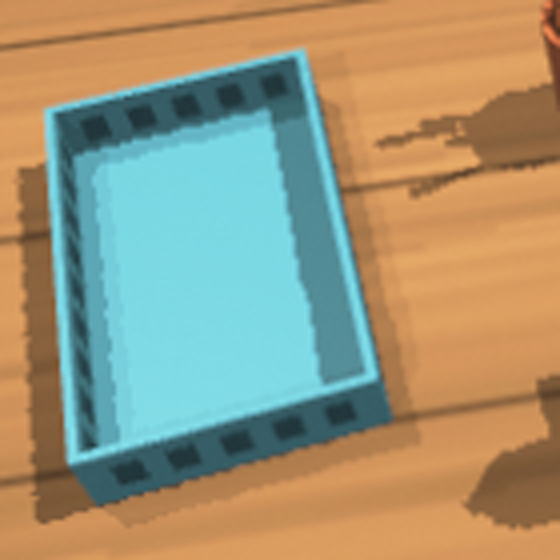

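Run:
```python
from h import *
import pickle
from scipy.optimize import least_squares
cs=pickle.load(open('c0.pkl','rb')); c=cs['scene']
q=np.array([(45,110),(305,48),(383,376),(68,462)])/4+[85,160]
P=back(c,q,40)[:,:2]; print(P.round())
m=np.array([(-125,-75),(-125,75),(125,75),(125,-75)])
R=lambda a:np.array([[np.cos(a),-np.sin(a)],[np.sin(a),np.cos(a)]])
r=least_squares(lambda p:(m@R(p[2]).T+p[:2]-P).ravel(),[480,-300,.1]); print(r.x,np.degrees(r.x[2]),r.fun.round(1))
for x in (-78,0,78): print(x,(R(r.x[2])@[x,0]+r.x[:2]).round(1))
s=state();print(s['eef_pos'],s['tool_rot'].round(4))
```

```text
[[ 363. -396.]
 [ 341. -248.]
 [ 586. -211.]
 [ 607. -362.]]
[ 4.74032181e+02 -3.04067509e+02  1.44287725e-01] 8.267077702241714 [-1.8 -0.2 -1.1 -0.1  1.  -1.1  1.8  1.4]
-78 [ 396.8 -315.3]
0 [ 474.  -304.1]
78 [ 551.2 -292.9]
[251.8227506  516.43996098 301.77545643] [[-8.988e-01  4.384e-01 -1.000e-03]
 [ 4.384e-01  8.988e-01 -1.400e-03]
 [ 3.000e-04 -1.700e-03 -1.000e+00]]
```

Call:
step_arm([
  [-0.7,-0.586,-0.36,0,58.8],
  [-0.7,-0.586,-0.36,0,58.8],
  [-0.7,-0.586,-0.36,0,58.8],
  [-0.7,-0.586,-0.36,0,58.8],
  [-0.7,-0.586,-0.36,0,58.8],
  [-0.7,-0.586,-0.36,0,58.8],
  [-0.7,-0.586,-0.36,0,58.8],
  [-0.7,-0.586,-0.36,0,58.8],
  [-0.7,-0.586,-0.36,0,58.8],
  [-0.7,-0.586,-0.36,0,58.8],
  [-0.7,-0.586,-0.36,0,58.8],
  [-0.7,-0.586,-0.36,0,58.8],
  [-0.7,-0.586,-0.36,0,58.8],
  [-0.7,-0.586,-0.36,0,58.8],
  [-0.7,-0.586,-0.36,0,58.8],
  [-0.7,-0.586,-0.36,0,58.8],
  [-0.7,-0.586,-0.36,0,58.8],
  [-0.7,-0.586,-0.36,0,58.8],
  [-0.7,-0.586,-0.36,0,58.8],
  [-0.7,-0.586,-0.36,0,58.8],
], force=20)

```text
t: 1.82
eef_pos: [620.3, -62.8, 302.0]
tool_rot: [[-0.091, 0.996, -0.002], [0.996, 0.091, 0.001], [0.001, -0.002, -1.0]]
ft_force: [0.4, -0.1, 0.1]
opening: 0.849
```

```bash
cat >> h.py <<'E'
# commanded pose bookkeeping: nominal
def go(cur,yang,tgt,dyaw=0):
    """cur,tgt world xyz TCP mm (commanded), yang = tool y angle deg -> shift m"""
    a=np.radians(yang); y=np.array([np.cos(a),np.sin(a)]); x=np.array([np.cos(a+np.pi/2),np.sin(a+np.pi/2)])
    d=np.array(tgt,float)-cur
    return (np.array([d[:2]@x,d[:2]@y,-d[2]])/1000).round(4)
def yang():
    R=state()['tool_rot']; return np.degrees(np.arctan2(R[1,1],R[0,1]))
E
python3 - <<'E'
from h import *
s=state(); print(s['t'],s['eef_pos'],yang(),s['opening'],s['joint_velocities'].round(1)); snap('wrist','w1.png')
E
```

```text
1.8167 [620.29178557 -62.83282366 302.03513542] 5.218020844012062 0.8490031393492238 [ 1.2 -0.9  0.6 -0.2 -0.  -0.2]
```

View pics/w1.png

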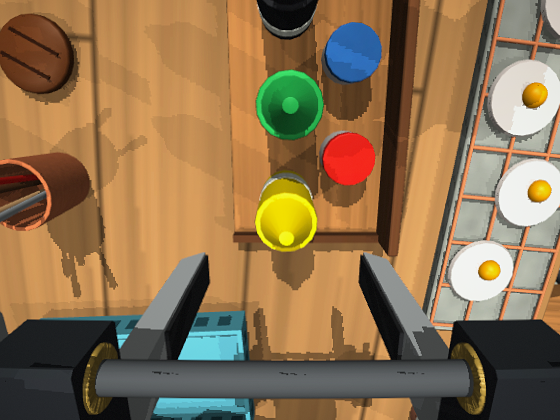

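The wrist view shows the yellow tip at (286,238), green at (290,105), the red lid at (348,158) and the blue lid at (353,52). The rack is square to the image. I'll cross-check the positions from this view.

Run:
```python
from h import *
c=vision.capture('wrist')
print(back(c,[(286,239),(290,105)],154).round(1), back(c,[(348,158),(353,52)],60).round(1))
print(go([620.3,-62.8,302],5.2,[621,-63.3,168]))
```

```text
[[621.7 -64.8 154. ]
 [616.   21.4 154. ]] [[672.9 -18.1  60. ]
 [664.9  69.   60. ]]
[-0.0006  0.0007  0.134 ]
```

Call:
step_arm([
  [-0.7,-0.001,0.001,0.04,0],
  [-0.7,-0.001,0.001,0.08,0],
  [-0.7,-0.001,0.001,0.115,0],
  [-0.7,-0.001,0.001,0.134,0],
  [-0.7,-0.001,0.001,0.134,0],
  [-0.7,-0.001,0.001,0.134,0],
  [1,-0.001,0.001,0.134,0],
  [1,-0.001,0.001,0.134,0],
  [1,-0.001,0.001,0.134,0],
  [1,-0.001,0.001,0.134,0],
  [1,-0.001,0.001,0.134,0],
  [1,-0.001,0.001,0.134,0],
  [1,-0.001,0.001,0.134,0],
  [1,-0.001,0.001,0.134,0],
], force=20)

```text
t: 3.08
eef_pos: [622.4, -64.8, 169.6]
tool_rot: [[-0.09, 0.996, 0.001], [0.996, 0.09, -0.0], [-0.0, 0.001, -1.0]]
ft_force: [-1.6, 0.5, 5.2]
opening: 0.505
```

Run:
```python
from h import *
s=state(); print(s['t'],s['eef_pos'],yang(),s['opening'],s['ft_force'])
p=s['eef_pos'].copy(); up=p+[0,0,80]; slot=[396.8,-315.3]
print('lift to crate',go(p,yang(),[*slot,p[2]+80]))
```

```text
3.0833 [622.38887783 -64.77326808 169.64949152] 5.191994395811863 0.5051804992762062 [-1.55545344  0.54718289  5.2155869 ]
lift to crate [-0.2291 -0.2473 -0.08  ]
```

Call:
step_arm([
  [1,0,0,-0.015,0],
  [1,0,0,-0.045,0],
  [1,-0.006,-0.007,-0.075,0],
  [1,-0.02,-0.022,-0.085,0],
  [1,-0.042,-0.045,-0.085,0],
  [1,-0.066,-0.071,-0.085,0],
  [1,-0.09,-0.097,-0.085,0],
  [1,-0.114,-0.123,-0.085,0],
  [1,-0.138,-0.149,-0.085,0],
  [1,-0.162,-0.175,-0.085,0],
  [1,-0.186,-0.201,-0.085,0],
  [1,-0.206,-0.223,-0.085,0],
  [1,-0.22,-0.238,-0.085,0],
  [1,-0.229,-0.247,-0.08,0],
  [1,-0.229,-0.247,-0.07,0],
  [1,-0.229,-0.247,-0.06,0],
  [1,-0.229,-0.247,-0.06,0],
])

```text
t: 4.5
eef_pos: [395.8, -313.0, 225.2]
tool_rot: [[-0.091, 0.996, -0.004], [0.996, 0.091, 0.005], [0.006, -0.003, -1.0]]
ft_force: [-0.6, 0.5, -2.1]
opening: 0.508
```

Run:
```python
from h import *
s=state(); print(s['t'],s['eef_pos'],yang(),s['opening'],s['ft_force'])
snap('scene','s2.png')
```

```text
4.5 [ 395.81763579 -312.98715305  225.20879638] 5.206881635562129 0.5079068078727343 [-0.59385932  0.51035432 -2.07916571]
```

View pics/s2.png

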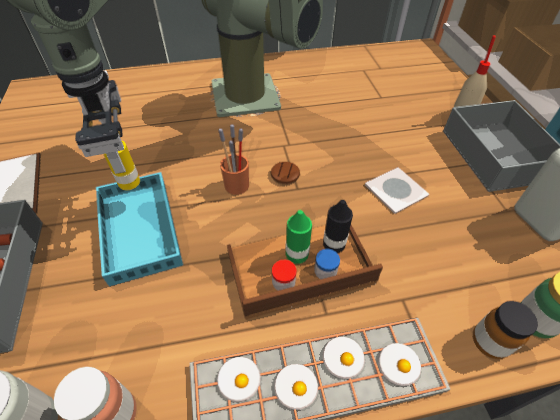

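The yellow bottle is held upright above the low-x end of the tray, at (127,170) in the picture. I'll lower, release and rise.

Call:
step_arm([
  [1,0,0,0.025,0],
  [1,0,0,0.045,0],
  [1,0,0,0.06,0],
  [1,0,0,0.068,0],
  [1,0,0,0.07,0],
  [1,0,0,0.07,0],
  [1,0,0,0.07,0],
  [-0.45,0,0,0.07,0],
  [-0.45,0,0,0.07,0],
  [-0.45,0,0,0.07,0],
  [-0.45,0,0,0.06,0],
  [-0.45,0,0,0.03,0],
  [-0.5,0,0,-0.01,0],
  [-0.6,0,0,-0.045,0],
  [-0.7,0,0,-0.05,0],
  [-0.7,0,0,-0.05,0],
])

```text
t: 5.88
eef_pos: [398.2, -316.6, 283.1]
tool_rot: [[-0.091, 0.996, 0.006], [0.996, 0.091, -0.007], [-0.007, 0.005, -1.0]]
ft_force: [0.2, 0.3, -0.2]
opening: 0.85
```

Run:
```python
from h import *
s=state(); print(s['t'],s['eef_pos'],yang(),s['opening'],s['ft_force'])
snap('scene','s3.png'); snap('wrist','w3.png')
# commanded pose now
a=np.radians(5.2); x=np.array([-np.sin(a),np.cos(a)]);y=np.array([np.cos(a),np.sin(a)])
cm=np.array([622.1,-64.6])-229*x-247*y; print('cmd',cm)
print(go([*cm,278.65],5.2,[615.7,21.6,278.65]))
a=cv2.imread('pics/s3.png')[130:300,60:240]; b=cv2.imread('pics/w3.png')
cv2.imwrite('pics/v3.png',np.hstack([cv2.resize(a,(360,340)),cv2.resize(b,(440,340))]))
```

```text
5.8833 [ 398.19225799 -316.55379754  283.12636339] 5.199566442832983 0.8496845002770071 [ 0.21133348  0.28297214 -0.15479313]
cmd [ 396.87141441 -315.04377459]
[ 0.3154  0.2484 -0.    ]
```

View pics/v3.png

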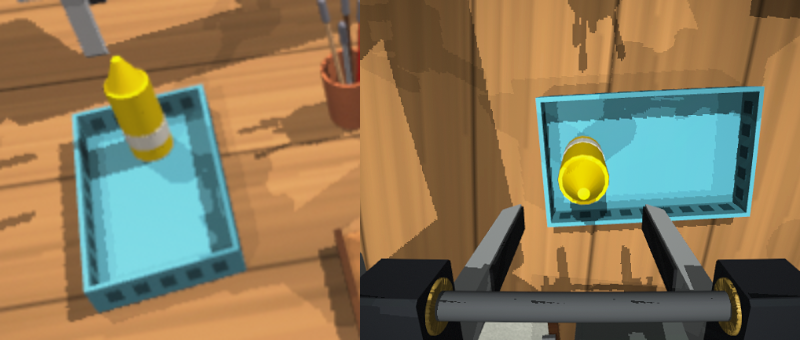

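Yellow stands upright in the tray's low-x end. Next is green.

Call:
step_arm([
  [-0.7,0.032,0.025,-0.01,0],
  [-0.7,0.064,0.05,-0.01,0],
  [-0.7,0.096,0.076,-0.01,0],
  [-0.7,0.128,0.101,-0.01,0],
  [-0.7,0.16,0.126,-0.01,0],
  [-0.7,0.192,0.151,-0.01,0],
  [-0.7,0.224,0.176,-0.01,0],
  [-0.7,0.256,0.202,-0.01,0],
  [-0.7,0.284,0.224,-0.01,0],
  [-0.7,0.304,0.239,0,0],
  [-0.7,0.315,0.248,0,0],
  [-0.7,0.315,0.248,0,0],
  [-0.7,0.315,0.248,0,0],
  [-0.7,0.315,0.248,0,0],
])

```text
t: 7.15
eef_pos: [614.5, 19.9, 278.0]
tool_rot: [[-0.089, 0.996, -0.002], [0.996, 0.089, -0.001], [-0.0, -0.002, -1.0]]
ft_force: [0.1, -0.9, 0.6]
opening: 0.848
```

Run:
```python
from h import *
s=state(); print(s['t'],s['eef_pos'],yang(),s['opening'],s['ft_force'])
```

```text
7.15 [614.46458763  19.87530942 277.98164017] 5.131640715172922 0.8476488525652067 [ 0.10456603 -0.88555493  0.64229167]
```

Call:
step_arm([
  [-0.7,0,0,0.03,0],
  [-0.7,0,0,0.065,0],
  [-0.7,0,0,0.095,0],
  [-0.7,0,0,0.11,0],
  [-0.7,0,0,0.11,0],
  [-0.7,0,0,0.11,0],
  [1,0,0,0.11,0],
  [1,0,0,0.11,0],
  [1,0,0,0.11,0],
  [1,0,0,0.11,0],
  [1,0,0,0.11,0],
  [1,0,0,0.11,0],
  [1,0,0,0.11,0],
  [1,0,0,0.11,0],
])

```text
t: 8.32
eef_pos: [615.8, 21.2, 169.5]
tool_rot: [[-0.091, 0.996, 0.001], [0.996, 0.091, -0.0], [-0.0, 0.001, -1.0]]
ft_force: [-0.1, 0.4, 3.9]
opening: 0.508
```

Run:
```python
from h import *
s=state(); print(s['t'],s['eef_pos'],yang(),s['opening'],s['ft_force'])
print(go([615.4,21.3,0],5.2,[474,-304.1,0]), go([474,-304.1,0],5.2,[606.5,103.8,0]),go([606.5,103.8,0],5.2,[551.2,-292.9,0]))
```

```text
8.3167 [615.77253729  21.20938556 169.54122201] 5.210710617373951 0.5083071021043525 [-0.07712924  0.44901742  3.89243772]
[-0.3112 -0.1703 -0.    ] [ 0.3942  0.1689 -0.    ] [-0.3901 -0.091  -0.    ]
```

Call:
step_arm([
  [1,0,0,-0.015,0],
  [1,0,0,-0.045,0],
  [1,-0.006,-0.004,-0.075,0],
  [1,-0.022,-0.012,-0.085,0],
  [1,-0.048,-0.026,-0.085,0],
  [1,-0.076,-0.042,-0.085,0],
  [1,-0.106,-0.058,-0.085,0],
  [1,-0.136,-0.075,-0.085,0],
  [1,-0.166,-0.091,-0.085,0],
  [1,-0.196,-0.107,-0.085,0],
  [1,-0.226,-0.124,-0.085,0],
  [1,-0.254,-0.139,-0.085,0],
  [1,-0.28,-0.153,-0.085,0],
  [1,-0.3,-0.164,-0.085,0],
  [1,-0.311,-0.17,-0.08,0],
  [1,-0.311,-0.17,-0.07,0],
  [1,-0.311,-0.17,-0.06,0],
  [1,-0.311,-0.17,-0.06,0],
])

```text
t: 9.82
eef_pos: [472.9, -301.3, 224.5]
tool_rot: [[-0.091, 0.996, -0.005], [0.996, 0.091, 0.006], [0.006, -0.005, -1.0]]
ft_force: [-0.3, 1.5, -2.9]
opening: 0.508
```

Call:
step_arm([
  [1,0,0,0.025,0],
  [1,0,0,0.045,0],
  [1,0,0,0.06,0],
  [1,0,0,0.068,0],
  [1,0,0,0.07,0],
  [1,0,0,0.07,0],
  [1,0,0,0.07,0],
  [-0.45,0,0,0.07,0],
  [-0.45,0,0,0.07,0],
  [-0.45,0,0,0.07,0],
  [-0.45,0,0,0.06,0],
  [-0.45,0,0,0.03,0],
  [-0.5,0,0,-0.01,0],
  [-0.6,0,0,-0.045,0],
  [-0.7,0,0,-0.05,0],
  [-0.7,0,0,-0.05,0],
])

```text
t: 11.15
eef_pos: [475.7, -305.4, 283.6]
tool_rot: [[-0.09, 0.996, 0.007], [0.996, 0.091, -0.006], [-0.007, 0.006, -1.0]]
ft_force: [-0.3, 0.1, -0.1]
opening: 0.845
```

Run:
```python
from h import *
s=state(); print(s['t'],s['eef_pos'],yang(),s['opening'],s['ft_force'])
snap('scene','s4.png'); snap('wrist','w4.png')
a=cv2.imread('pics/s4.png')[130:300,60:240]; b=cv2.imread('pics/w4.png')
cv2.imwrite('pics/v4.png',np.hstack([cv2.resize(a,(360,340)),cv2.resize(b,(440,340))]))
```

```text
11.15 [ 475.71530462 -305.40534155  283.6066058 ] 5.19401718196344 0.8445735319705194 [-0.27716032  0.12514414 -0.11899395]
```

View pics/v4.png

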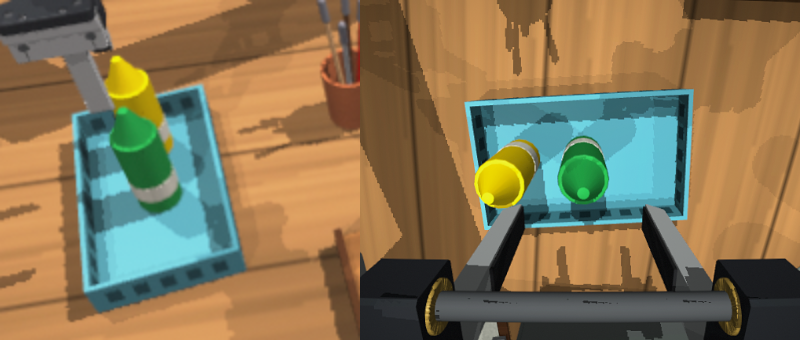

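Both stand upright in the tray. Next is black.

Call:
step_arm([
  [-0.7,0.035,0.015,-0.01,0],
  [-0.7,0.07,0.03,-0.01,0],
  [-0.7,0.105,0.045,-0.01,0],
  [-0.7,0.14,0.06,-0.01,0],
  [-0.7,0.175,0.075,-0.01,0],
  [-0.7,0.21,0.09,-0.01,0],
  [-0.7,0.245,0.105,-0.01,0],
  [-0.7,0.28,0.12,-0.01,0],
  [-0.7,0.315,0.135,-0.01,0],
  [-0.7,0.345,0.148,-0.01,0],
  [-0.7,0.37,0.159,0,0],
  [-0.7,0.387,0.166,0,0],
  [-0.7,0.394,0.169,0,0],
  [-0.7,0.394,0.169,0,0],
  [-0.7,0.394,0.169,0,0],
  [-0.7,0.394,0.169,0,0],
])

```text
t: 12.58
eef_pos: [606.4, 102.5, 278.0]
tool_rot: [[-0.089, 0.996, -0.001], [0.996, 0.089, -0.001], [-0.001, -0.001, -1.0]]
ft_force: [-0.2, 0.1, 0.5]
opening: 0.851
```

Call:
step_arm([
  [-0.7,0,0,0.03,0],
  [-0.7,0,0,0.065,0],
  [-0.7,0,0,0.095,0],
  [-0.7,0,0,0.11,0],
  [-0.7,0,0,0.11,0],
  [-0.7,0,0,0.11,0],
  [1,0,0,0.11,0],
  [1,0,0,0.11,0],
  [1,0,0,0.11,0],
  [1,0,0,0.11,0],
  [1,0,0,0.11,0],
  [1,0,0,0.11,0],
  [1,0,0,0.11,0],
  [1,0,0,0.11,0],
])

```text
t: 13.75
eef_pos: [607.1, 103.8, 169.5]
tool_rot: [[-0.091, 0.996, 0.001], [0.996, 0.091, -0.0], [-0.0, 0.001, -1.0]]
ft_force: [-1.3, 0.2, 4.3]
opening: 0.507
```

Call:
step_arm([
  [1,0,0,-0.015,0],
  [1,0,0,-0.045,0],
  [1,-0.01,-0.002,-0.075,0],
  [1,-0.03,-0.007,-0.085,0],
  [1,-0.06,-0.014,-0.085,0],
  [1,-0.093,-0.022,-0.085,0],
  [1,-0.126,-0.029,-0.085,0],
  [1,-0.159,-0.037,-0.085,0],
  [1,-0.192,-0.045,-0.085,0],
  [1,-0.225,-0.052,-0.085,0],
  [1,-0.258,-0.06,-0.085,0],
  [1,-0.291,-0.068,-0.085,0],
  [1,-0.324,-0.076,-0.085,0],
  [1,-0.354,-0.083,-0.085,0],
  [1,-0.378,-0.088,-0.085,0],
  [1,-0.39,-0.091,-0.08,0],
  [1,-0.39,-0.091,-0.07,0],
  [1,-0.39,-0.091,-0.06,0],
  [1,-0.39,-0.091,-0.06,0],
])

```text
t: 15.33
eef_pos: [549.9, -290.1, 224.2]
tool_rot: [[-0.092, 0.996, -0.006], [0.996, 0.092, 0.005], [0.006, -0.006, -1.0]]
ft_force: [-0.8, 0.1, -2.7]
opening: 0.509
```

Run:
```python
from h import *
s=state(); print(s['t'],s['eef_pos'],yang(),s['opening'],s['ft_force'])
snap('scene','s5.png'); snap('wrist','w5.png')
a=cv2.imread('pics/s5.png')[130:300,60:240]; b=cv2.imread('pics/w5.png')
cv2.imwrite('pics/v5.png',np.hstack([cv2.resize(a,(360,340)),cv2.resize(b,(440,340))]))
```

```text
15.3333 [ 549.88686737 -290.09934316  224.21628554] 5.260499101887206 0.508880955757812 [-0.7581935   0.08263913 -2.7066056 ]
```

View pics/v5.png

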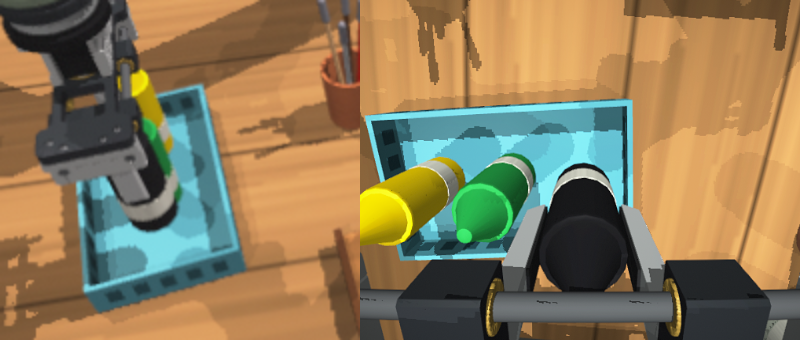

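Call:
step_arm([
  [1,0,0,0.025,0],
  [1,0,0,0.045,0],
  [1,0,0,0.06,0],
  [1,0,0,0.068,0],
  [1,0,0,0.07,0],
  [1,0,0,0.07,0],
  [1,0,0,0.07,0],
  [-0.45,0,0,0.07,0],
  [-0.45,0,0,0.07,0],
  [-0.45,0,0,0.07,0],
  [-0.45,0,0,0.06,0],
  [-0.45,0,0,0.03,0],
  [-0.5,0,0,-0.01,0],
  [-0.5,0,0,-0.045,0],
  [-0.5,0,0,-0.05,0],
  [-0.5,0,0,-0.05,0],
  [-0.5,0,0,-0.05,0],
  [-0.5,0,0,-0.05,0],
])

```text
t: 16.93
eef_pos: [550.6, -292.4, 276.9]
tool_rot: [[-0.091, 0.996, -0.003], [0.996, 0.091, 0.002], [0.002, -0.002, -1.0]]
ft_force: [0.0, 0.0, -0.2]
opening: 0.752
```

Run:
```python
from h import *
s=state(); print(s['t'],s['eef_pos'],yang(),s['opening'],s['ft_force'])
c=snap('scene','s6.png'); d=snap('side','d6.png')
a=cv2.imread('pics/s6.png')[130:310,60:390]; b=cv2.imread('pics/d6.png')
cv2.imwrite('pics/v6.png',np.hstack([cv2.resize(a,(420,300)),cv2.resize(b,(380,300))]))
print(go([551.3,-292.9,278.65],5.2,[673.5,-18,278.65]))
```

```text
16.9333 [ 550.59593754 -292.35187372  276.90833231] 5.194202155239242 0.7520467697861202 [ 0.01461002  0.03151632 -0.21216823]
[ 0.2627  0.1466 -0.    ]
```

View pics/v6.png

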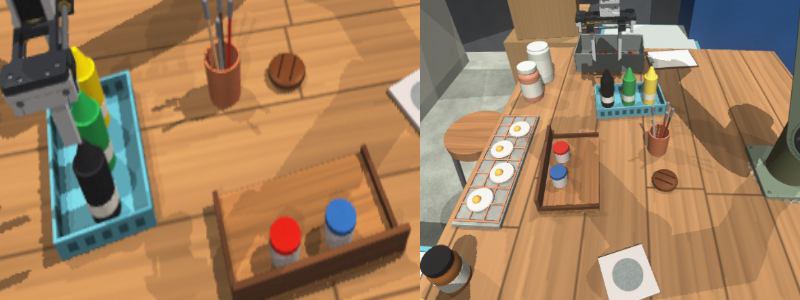

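All three bottles are upright in the tray. The pots are undisturbed on the rack. Now I'll go to the red pot.

Call:
step_arm([
  [-0.5,0.02,0.011,-0.01,0],
  [-0.5,0.05,0.028,-0.01,-7],
  [-0.5,0.08,0.045,-0.01,-14],
  [-0.5,0.11,0.061,-0.01,-21],
  [-0.5,0.14,0.078,0,-28],
  [-0.5,0.17,0.095,0,-35],
  [-0.5,0.2,0.112,0,-42],
  [-0.5,0.225,0.126,0.01,-49],
  [-0.5,0.245,0.137,0.02,-56],
  [-0.5,0.258,0.144,0.03,-63],
  [-0.5,0.263,0.147,0.05,-70],
  [-0.5,0.263,0.147,0.05,-77],
  [-0.5,0.263,0.147,0.05,-84],
  [-0.5,0.263,0.147,0.05,-90],
  [-0.5,0.263,0.147,0.05,-90],
  [-0.5,0.263,0.147,0.05,-90],
  [-0.5,0.263,0.147,0.05,-90],
])

```text
t: 18.45
eef_pos: [673.6, -17.7, 227.7]
tool_rot: [[-0.996, -0.088, -0.002], [-0.088, 0.996, 0.0], [0.002, 0.0, -1.0]]
ft_force: [-0.7, 0.3, 0.6]
opening: 0.75
```

Run:
```python
from h import *
s=state(); print(s['t'],s['eef_pos'],yang(),s['opening'],s['ft_force'])
c=snap('wrist','w7.png')
m=cv2.inRange(cv2.cvtColor(c['pixels'],cv2.COLOR_RGB2HSV),(0,200,150),(4,255,255))
n,l,st,ce=cv2.connectedComponentsWithStats(m)
for i in range(1,n):
    if st[i,4]>300: print(st[i],ce[i],back(c,[ce[i]],60))
```

```text
18.45 [673.61853261 -17.6674559  227.67494277] 95.06289413174741 0.7498274902930293 [-0.69945848  0.30371102  0.60886398]
[ 250  195   64   62 3093] [281.62625283 225.55771096] [[672.80266838 -19.30329576  60.        ]]
```

View pics/w7.png

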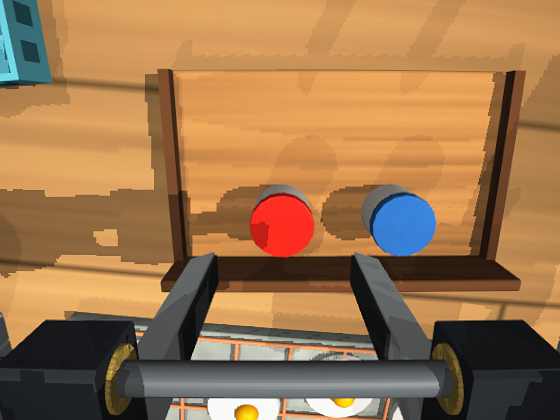

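The red lid's centre is at (282,226), which gives (672.8,−19.3). That is 1–2 mm off the jaw centre. Descend and grip.

Call:
step_arm([
  [-0.5,0.001,-0.001,0.03,0],
  [-0.5,0.001,-0.001,0.06,0],
  [-0.5,0.001,-0.001,0.085,0],
  [-0.5,0.001,-0.001,0.1,0],
  [-0.5,0.001,-0.001,0.108,0],
  [-0.5,0.001,-0.001,0.108,0],
  [-0.5,0.001,-0.001,0.108,0],
  [1,0.001,-0.001,0.108,0],
  [1,0.001,-0.001,0.108,0],
  [1,0.001,-0.001,0.108,0],
  [1,0.001,-0.001,0.108,0],
  [1,0.001,-0.001,0.108,0],
  [1,0.001,-0.001,0.108,0],
  [1,0.001,-0.001,0.108,0],
], force=15)

```text
t: 19.67
eef_pos: [673.8, -18.9, 121.9]
tool_rot: [[-0.996, -0.091, 0.002], [-0.091, 0.996, -0.0], [-0.002, -0.001, -1.0]]
ft_force: [-1.0, -0.6, 5.1]
opening: 0.498
```

Run:
```python
from h import *
s=state(); print(s['t'],s['eef_pos'],yang(),s['opening'],s['ft_force'])
print(go([673,-18.8,120],95.2,[472,304,120]))
import pickle
cs=pickle.load(open('c0.pkl','rb'))
for n in ('scene','side'):
    c=cs[n]; h=cv2.cvtColor(c['pixels'],cv2.COLOR_RGB2HSV); g=cv2.inRange(h,(0,0,120),(180,60,255))
    k,l,st,ce=cv2.connectedComponentsWithStats(g); u=proj(c,[472,304,8])[0]
    # tile outline incl disc
    lab=[i for i in range(1,k) if abs(ce[i]-u).max()<8 and st[i,4]>300]
    for i in lab:
        cn=cv2.findContours((l==i).astype('uint8'),cv2.RETR_EXTERNAL,cv2.CHAIN_APPROX_NONE)[0][0]
        bx=cv2.approxPolyDP(cn,8,True)[:,0]; print(n,st[i],ce[i],bx.tolist(),back(c,bx,8).round(0)[:,:2].tolist(),back(c,bx,8).mean(0))
```

```text
19.6667 [673.78625562 -18.89154052 121.91794016] 95.20172809000807 0.497967056528168 [-1.01352515 -0.60519211  5.103444  ]
[ 0.1709  0.3397 -0.    ]
scene [ 365  167   64   46 1549] [396.3402195  189.42220788] [[397, 167], [365, 183], [394, 212], [428, 194]] [[403.0, 333.0], [441.0, 234.0], [542.0, 268.0], [505.0, 370.0]] [472.85902579 301.06158688   8.        ]
side [ 262  342   92   78 5065] [306.59723593 384.37788746] [[327, 342], [262, 361], [278, 419], [353, 408]] [[439.0, 235.0], [542.0, 271.0], [512.0, 355.0], [404.0, 336.0]] [474.13287141 299.35494795   8.        ]
```

Call:
step_arm([
  [1,0,0,-0.015,0],
  [1,0,0,-0.045,0],
  [1,0.005,0.01,-0.075,0],
  [1,0.015,0.03,-0.085,0],
  [1,0.028,0.056,-0.085,0],
  [1,0.043,0.086,-0.085,0],
  [1,0.058,0.116,-0.085,0],
  [1,0.073,0.146,-0.085,0],
  [1,0.088,0.176,-0.085,0],
  [1,0.103,0.206,-0.085,0],
  [1,0.118,0.236,-0.085,0],
  [1,0.133,0.266,-0.085,0],
  [1,0.148,0.295,-0.085,0],
  [1,0.16,0.32,-0.08,0],
  [1,0.171,0.339,-0.07,0],
  [1,0.171,0.339,-0.06,0],
  [1,0.171,0.339,-0.06,0],
  [1,0.171,0.339,-0.06,0],
  [1,0.171,0.339,-0.06,0],
])

```text
t: 21.25
eef_pos: [472.8, 302.5, 180.9]
tool_rot: [[-0.996, -0.089, 0.0], [-0.089, 0.996, -0.0], [-0.0, -0.0, -1.0]]
ft_force: [0.1, 0.8, -2.0]
opening: 0.492
```

Run:
```python
from h import *
s=state(); print(s['t'],s['eef_pos'],yang(),s['opening'],s['ft_force'])
c=snap('wrist','w8.png'); snap('side','d8.png'); snap('scene','s8.png')
cv2.imwrite('pics/v8.png',np.hstack([cv2.resize(cv2.imread('pics/'+f),(400,300)) for f in('w8.png','s8.png')]))
```

```text
21.25 [472.78673569 302.54356579 180.86350767] 95.13125834138853 0.49159259157449026 [ 0.05120106  0.76555507 -2.03828691]
```

View pics/v8.png

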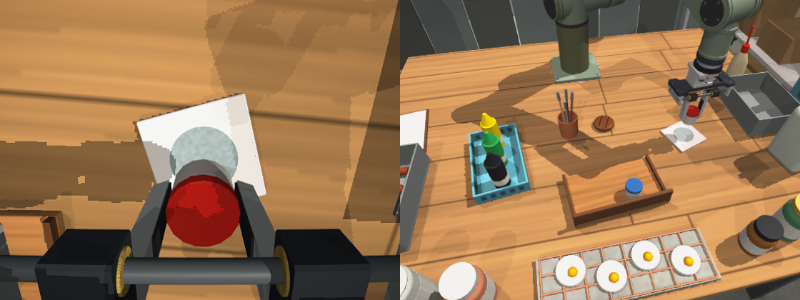

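Run:
```python
from h import *
import pickle
from scipy.optimize import least_squares
cs=pickle.load(open('c0.pkl','rb'))
def corners(c):
    h=cv2.cvtColor(c['pixels'],cv2.COLOR_RGB2HSV)
    return h
for n in ('scene','side'):
    c=cs[n]; im=c['pixels'].astype(int); u=proj(c,[472,303,8])[0]
    g=im.sum(2)/3; sat=im.max(2)-im.min(2)
    m=((sat<40)&(g<205)&(g>120)).astype('uint8')
    k,l,st,ce=cv2.connectedComponentsWithStats(m)
    i=min(range(1,k),key=lambda i:abs(ce[i]-u).max() if 200<st[i,4]<5000 else 1e9)
    ys,xs=np.where(l==i); P=back(c,np.c_[xs,ys],8); print(n,st[i],ce[i],P.mean(0),(P.max(0)-P.min(0)))
```

```text
scene [383 178  28  21 433] [396.4295612 187.9330254] [471.52007036 302.99590704   8.        ] [66.4622183  66.64898689  0.        ]
side [ 284  362   45   45 1617] [305.89672233 384.01669759] [472.55998451 303.63458302   8.        ] [6.69278938e+01 6.65903998e+01 2.27373675e-13]
```

The pot is held upright over the tile. The disc centre measures (472.0,303.3) from both cameras, and the gripper is within 1 mm of it. Lower and release.

Call:
step_arm([
  [1,0,0.001,0.025,0],
  [1,0,0.001,0.045,0],
  [1,0,0.001,0.058,0],
  [1,0,0.001,0.064,0],
  [1,0,0.001,0.067,0],
  [1,0,0.001,0.067,0],
  [1,0,0.001,0.067,0],
  [-0.5,0,0.001,0.067,0],
  [-0.5,0,0.001,0.067,0],
  [-0.5,0,0.001,0.067,0],
  [-0.5,0,0.001,0.067,0],
  [-0.5,0,0.001,0.05,0],
  [-0.5,0,0.001,0.02,0],
  [-0.5,0,0.001,-0.02,0],
  [-0.6,0,0.001,-0.06,0],
  [-0.7,0,0.001,-0.1,0],
  [-0.7,0,0.001,-0.11,0],
  [-0.7,0,0.001,-0.11,0],
])

```text
t: 22.9
eef_pos: [474.2, 305.4, 295.9]
tool_rot: [[-0.996, -0.091, 0.01], [-0.091, 0.996, 0.004], [-0.01, 0.003, -1.0]]
ft_force: [-0.1, -0.4, 0.2]
opening: 0.849
```

Run:
```python
from h import *
s=state(); print(s['t'],s['eef_pos'],yang(),s['opening'],s['ft_force'])
c=snap('wrist','w9.png'); d=snap('side','d9.png'); e=snap('scene','s9.png')
for q in (c,d,e):
    m=cv2.inRange(cv2.cvtColor(q['pixels'],cv2.COLOR_RGB2HSV),(0,200,120),(4,255,255))
    n,l,st,ce=cv2.connectedComponentsWithStats(m)
    for i in range(1,n):
        if st[i,4]>150: print(st[i],ce[i],back(q,[ce[i]],53))
cv2.imwrite('pics/v9.png',np.hstack([cv2.resize(cv2.imread('pics/'+f),(400,300)) for f in('w9.png','d9.png')]))
# bottles in crate tips
cv2.imwrite('pics/v9b.png',cv2.resize(cv2.imread('pics/s9.png')[140:300,80:200],None,fx=3.6,fy=3.6))
cv2.imwrite('pics/v9c.png',cv2.resize(cv2.imread('pics/d9.png')[60:180,230:380],None,fx=4,fy=4))
```

```text
22.9 [474.15562273 305.41253254 295.90018606] 95.20912275682088 0.8486859028754004 [-0.0689362  -0.40907948  0.16066822]
[ 257  171   50   49 1921] [281.92660073 195.29307652] [[471.43794878 304.16382459  53.        ]]
[392 169  20  16 234] [401.32905983 176.13247863] [[476.43373619 301.47164109  53.        ]]
```

View pics/v9.png

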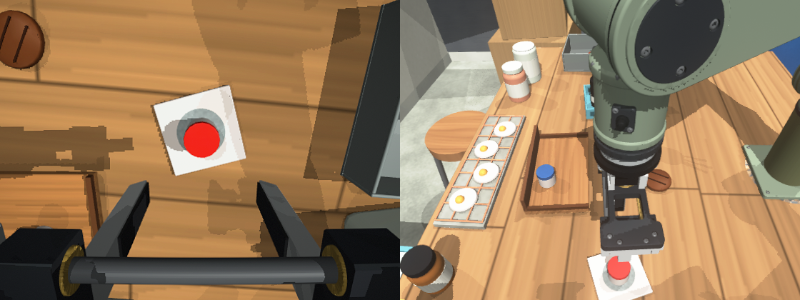

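View pics/v9b.png

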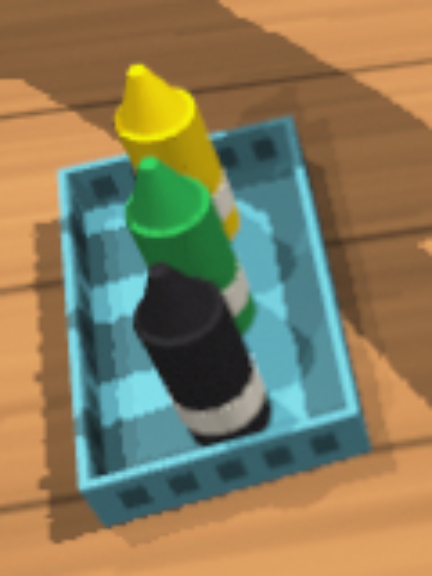

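View pics/v9c.png

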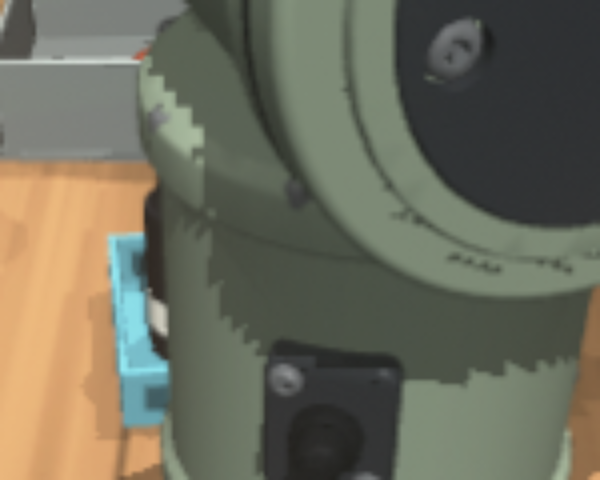

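The red pot stands on the disc, with its lid centre at (471.4,304.2) and the tile at (472,303.3). All bottles are upright in the tray. Now back to black.

Run:
```python
from h import *
import pickle
q=pickle.load(open('c0.pkl','rb'))['scene']
uv=np.array([(160,270),(149,163),(135,70)])/3.6+[80,140]
print(back(q,uv,144).round(1)); print(go([471.9,304.3,290.65],95.2,[551.3,-292.9,278.65]))
```

```text
[[ 554.4 -290.9  144. ]
 [ 476.4 -300.8  144. ]
 [ 398.8 -313.3  144. ]]
[-0.0249 -0.6019  0.012 ]
```

Call:
step_arm([
  [-0.7,-0.001,-0.035,0,5],
  [-0.7,-0.003,-0.075,0,12],
  [-0.7,-0.005,-0.115,0,19],
  [-0.7,-0.006,-0.155,0,26],
  [-0.7,-0.008,-0.195,0,33],
  [-0.7,-0.01,-0.235,0,40],
  [-0.7,-0.011,-0.275,0,47],
  [-0.7,-0.013,-0.315,0,54],
  [-0.7,-0.015,-0.355,0,61],
  [-0.7,-0.016,-0.395,0,68],
  [-0.7,-0.018,-0.435,0,75],
  [-0.7,-0.02,-0.475,0,82],
  [-0.7,-0.021,-0.515,0,89],
  [-0.7,-0.023,-0.55,0,90],
  [-0.7,-0.024,-0.58,0,90],
  [-0.7,-0.025,-0.602,0.005,90],
  [-0.7,-0.025,-0.602,0.012,90],
  [-0.7,-0.025,-0.602,0.012,90],
  [-0.7,-0.025,-0.602,0.012,90],
], force=20)

```text
t: 24.63
eef_pos: [550.2, -291.3, 275.2]
tool_rot: [[-0.091, 0.996, -0.005], [0.996, 0.091, 0.004], [0.005, -0.005, -1.0]]
ft_force: [0.2, 0.5, 0.4]
opening: 0.847
```

Run:
```python
from h import *
s=state(); print(s['t'],s['eef_pos'],yang(),s['opening'],s['ft_force'])
c=snap('wrist','w10.png')
```

```text
24.6333 [ 550.20246147 -291.33320273  275.24071331] 5.208722119462317 0.8473280157855536 [0.24202176 0.51417064 0.42744626]
```

View pics/w10.png

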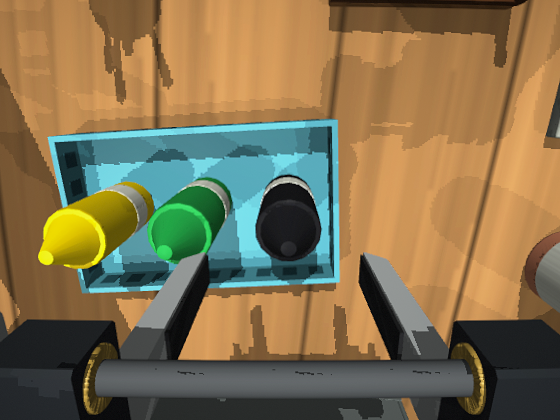

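Black's tip is at (288,248), centred between the jaws. I'll narrow the opening so the finger clears green, then descend and grip.

Call:
step_arm([
  [-0.45,0,0,0.0,0],
  [-0.45,0,0,0.02,0],
  [-0.45,0,0,0.05,0],
  [-0.45,0,0,0.08,0],
  [-0.45,0,0,0.105,0],
  [-0.45,0,0,0.12,0],
  [-0.45,0,0,0.12,0],
  [-0.45,0,0,0.12,0],
  [1,0,0,0.12,0],
  [1,0,0,0.12,0],
  [1,0,0,0.12,0],
  [1,0,0,0.12,0],
  [1,0,0,0.12,0],
  [1,0,0,0.12,0],
  [1,0,0,0.12,0],
])

```text
t: 25.93
eef_pos: [552.3, -293.4, 160.5]
tool_rot: [[-0.091, 0.996, 0.003], [0.996, 0.091, -0.002], [-0.002, 0.002, -1.0]]
ft_force: [-0.1, 0.2, 5.8]
opening: 0.508
```

Call:
step_arm([
  [1,0,0,-0.015,0],
  [1,0,0,-0.045,0],
  [1,0,0,-0.075,0],
  [1,0.01,0.002,-0.095,0],
  [1,0.03,0.007,-0.095,0],
  [1,0.06,0.014,-0.095,0],
  [1,0.093,0.022,-0.095,0],
  [1,0.126,0.029,-0.095,0],
  [1,0.159,0.037,-0.095,0],
  [1,0.192,0.045,-0.095,0],
  [1,0.225,0.052,-0.095,0],
  [1,0.258,0.06,-0.095,0],
  [1,0.291,0.068,-0.095,0],
  [1,0.324,0.076,-0.095,0],
  [1,0.354,0.083,-0.095,0],
  [1,0.378,0.088,-0.095,0],
  [1,0.39,0.091,-0.08,0],
  [1,0.39,0.091,-0.06,0],
  [1,0.39,0.091,-0.05,0],
  [1,0.39,0.091,-0.05,0],
])

```text
t: 27.6
eef_pos: [604.0, 103.7, 204.4]
tool_rot: [[-0.091, 0.996, -0.009], [0.996, 0.091, -0.001], [0.0, -0.009, -1.0]]
ft_force: [0.2, 0.6, -2.6]
opening: 0.506
```

Run:
```python
from h import *
s=state(); print(s['t'],s['eef_pos'],yang(),s['opening'],s['ft_force'])
c=snap('scene','s11.png')
```

```text
27.6 [604.00638635 103.68088198 204.35191226] 5.217216885249442 0.5057634859574073 [ 0.1792374   0.59069974 -2.62621045]
```

View pics/s11.png

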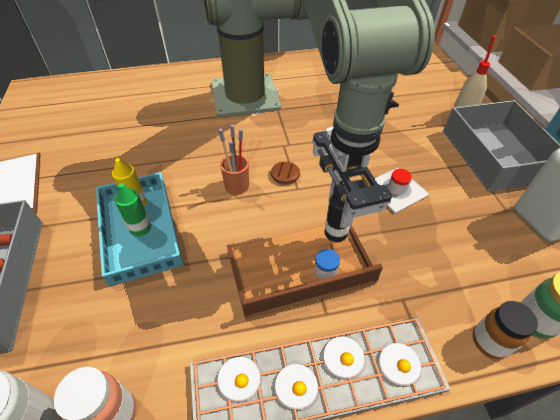

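Black is held upright over its place at (338,225). Lower, release and rise.

Call:
step_arm([
  [1,0,0,0.01,0],
  [1,0,0,0.025,0],
  [1,0,0,0.034,0],
  [1,0,0,0.038,0],
  [1,0,0,0.04,0],
  [1,0,0,0.04,0],
  [1,0,0,0.04,0],
  [-0.45,0,0,0.04,0],
  [-0.45,0,0,0.04,0],
  [-0.45,0,0,0.04,0],
  [-0.45,0,0,0.03,0],
  [-0.45,0,0,0,0],
  [-0.45,0,0,-0.04,0],
  [-0.45,0,0,-0.07,0],
  [-0.45,0,0,-0.07,0],
])

```text
t: 28.9
eef_pos: [610.8, 104.0, 288.3]
tool_rot: [[-0.091, 0.996, 0.016], [0.996, 0.091, 0.001], [-0.001, 0.016, -1.0]]
ft_force: [1.4, 1.1, 0.8]
opening: 0.725
```

Call:
step_arm([
  [-0.45,-0.035,-0.015,-0.01,0],
  [-0.45,-0.07,-0.03,-0.01,0],
  [-0.45,-0.105,-0.045,-0.01,0],
  [-0.45,-0.14,-0.06,-0.01,0],
  [-0.45,-0.175,-0.075,-0.01,0],
  [-0.45,-0.21,-0.09,-0.01,0],
  [-0.45,-0.245,-0.105,-0.01,0],
  [-0.45,-0.28,-0.12,-0.01,0],
  [-0.45,-0.315,-0.135,-0.01,0],
  [-0.45,-0.345,-0.148,-0.01,0],
  [-0.45,-0.37,-0.159,0,0],
  [-0.45,-0.387,-0.166,0,0],
  [-0.45,-0.394,-0.169,0,0],
  [-0.45,-0.394,-0.169,0,0],
  [-0.45,-0.394,-0.169,0,0],
  [-0.45,-0.394,-0.169,0,0],
])

```text
t: 30.23
eef_pos: [474.7, -302.9, 279.0]
tool_rot: [[-0.092, 0.996, 0.001], [0.996, 0.092, 0.0], [0.0, 0.001, -1.0]]
ft_force: [0.9, 0.9, 0.6]
opening: 0.724
```

Run:
```python
from h import *
s=state(); print(s['t'],s['eef_pos'],yang(),s['opening'],s['ft_force'])
c=snap('scene','s12.png'); d=snap('wrist','w12.png')
a=cv2.imread('pics/s12.png')[130:320,60:390]
cv2.imwrite('pics/v12.png',np.hstack([cv2.resize(a,(440,253)),cv2.resize(cv2.imread('pics/w12.png'),(337,253))]))
```

```text
30.2333 [ 474.6688811  -302.90566174  278.96988153] 5.2675786617790195 0.7242500400221877 [0.89055452 0.85768403 0.61216508]
```

View pics/v12.png

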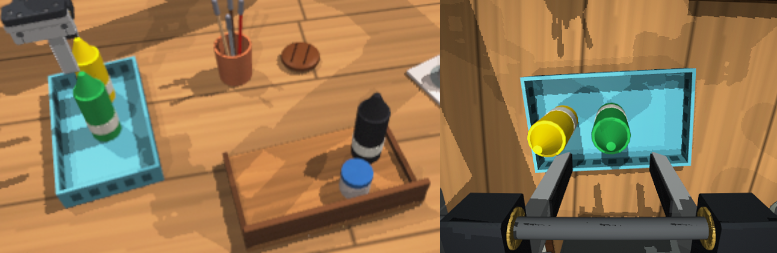

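Black stands back on the rack. Next is green.

Call:
step_arm([
  [-0.45,0,0,0.02,0],
  [-0.45,0,0,0.05,0],
  [-0.45,0,0,0.08,0],
  [-0.45,0,0,0.105,0],
  [-0.45,0,0,0.12,0],
  [-0.45,0,0,0.12,0],
  [-0.45,0,0,0.12,0],
  [1,0,0,0.12,0],
  [1,0,0,0.12,0],
  [1,0,0,0.12,0],
  [1,0,0,0.12,0],
  [1,0,0,0.12,0],
  [1,0,0,0.12,0],
  [1,0,0,0.12,0],
])

```text
t: 31.5
eef_pos: [474.9, -304.6, 160.3]
tool_rot: [[-0.091, 0.996, 0.002], [0.996, 0.091, -0.002], [-0.002, 0.002, -1.0]]
ft_force: [-0.8, 0.6, 5.9]
opening: 0.512
```

Call:
step_arm([
  [1,0,0,-0.015,0],
  [1,0,0,-0.045,0],
  [1,0,0,-0.075,0],
  [1,0.008,0.004,-0.095,0],
  [1,0.022,0.012,-0.095,0],
  [1,0.048,0.026,-0.095,0],
  [1,0.076,0.042,-0.095,0],
  [1,0.106,0.058,-0.095,0],
  [1,0.136,0.075,-0.095,0],
  [1,0.166,0.091,-0.095,0],
  [1,0.196,0.107,-0.095,0],
  [1,0.226,0.124,-0.095,0],
  [1,0.254,0.139,-0.095,0],
  [1,0.28,0.153,-0.095,0],
  [1,0.3,0.164,-0.095,0],
  [1,0.311,0.17,-0.08,0],
  [1,0.311,0.17,-0.06,0],
  [1,0.311,0.17,-0.05,0],
  [1,0.311,0.17,-0.05,0],
])

```text
t: 33.08
eef_pos: [612.4, 21.4, 204.2]
tool_rot: [[-0.091, 0.996, -0.009], [0.996, 0.091, 0.001], [0.001, -0.009, -1.0]]
ft_force: [-0.6, 0.5, -3.9]
opening: 0.507
```

Run:
```python
from h import *
s=state(); print(s['t'],s['eef_pos'],yang(),s['opening'],s['ft_force'])
c=snap('scene','s13.png')
cv2.imwrite('pics/v13.png',cv2.resize(cv2.imread('pics/s13.png')[130:320,60:390],None,fx=2,fy=2))
```

```text
33.0833 [612.40577486  21.44759761 204.17236055] 5.210167147161049 0.5071995941335803 [-0.64777454  0.54671377 -3.88096675]
```

View pics/v13.png

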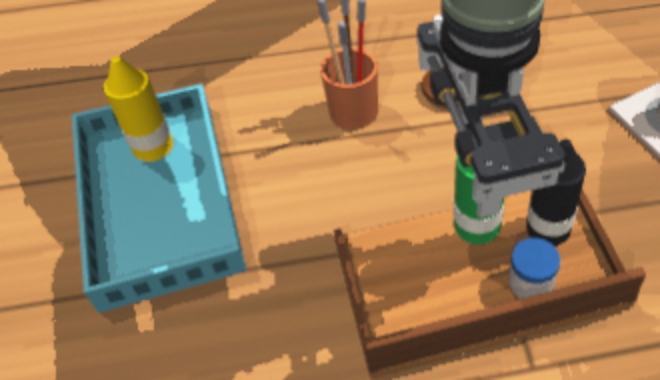

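Green is over its place. Lower and release, then go to yellow.

Call:
step_arm([
  [1,0,0,0.01,0],
  [1,0,0,0.025,0],
  [1,0,0,0.034,0],
  [1,0,0,0.038,0],
  [1,0,0,0.04,0],
  [1,0,0,0.04,0],
  [1,0,0,0.04,0],
  [-0.45,0,0,0.04,0],
  [-0.45,0,0,0.04,0],
  [-0.45,0,0,0.04,0],
  [-0.45,0,0,0.03,0],
  [-0.45,0,0,0,0],
  [-0.45,0,0,-0.04,0],
  [-0.45,0,0,-0.07,0],
  [-0.45,0,0,-0.07,0],
])

```text
t: 34.38
eef_pos: [619.4, 20.9, 288.3]
tool_rot: [[-0.091, 0.996, 0.016], [0.996, 0.091, -0.002], [-0.003, 0.016, -1.0]]
ft_force: [1.1, -0.7, 0.8]
opening: 0.724
```

Call:
step_arm([
  [-0.45,-0.032,-0.025,-0.01,0],
  [-0.45,-0.064,-0.05,-0.01,0],
  [-0.45,-0.096,-0.076,-0.01,0],
  [-0.45,-0.128,-0.101,-0.01,0],
  [-0.45,-0.16,-0.126,-0.01,0],
  [-0.45,-0.192,-0.151,-0.01,0],
  [-0.45,-0.224,-0.176,-0.01,0],
  [-0.45,-0.256,-0.202,-0.01,0],
  [-0.45,-0.284,-0.224,-0.01,0],
  [-0.45,-0.304,-0.239,0,0],
  [-0.45,-0.315,-0.248,0,0],
  [-0.45,-0.315,-0.248,0,0],
  [-0.45,-0.315,-0.248,0,0],
  [-0.45,-0.315,-0.248,0,0],
])

```text
t: 35.55
eef_pos: [397.4, -314.5, 279.0]
tool_rot: [[-0.091, 0.996, 0.001], [0.996, 0.091, -0.0], [-0.0, 0.001, -1.0]]
ft_force: [0.8, 0.0, 0.1]
opening: 0.726
```

Call:
step_arm([
  [-0.45,0,0,0.02,0],
  [-0.45,0,0,0.05,0],
  [-0.45,0,0,0.08,0],
  [-0.45,0,0,0.105,0],
  [-0.45,0,0,0.12,0],
  [-0.45,0,0,0.12,0],
  [-0.45,0,0,0.12,0],
  [1,0,0,0.12,0],
  [1,0,0,0.12,0],
  [1,0,0,0.12,0],
  [1,0,0,0.12,0],
  [1,0,0,0.12,0],
  [1,0,0,0.12,0],
  [1,0,0,0.12,0],
])

```text
t: 36.72
eef_pos: [397.6, -315.7, 160.1]
tool_rot: [[-0.09, 0.996, 0.002], [0.996, 0.09, -0.002], [-0.002, 0.002, -1.0]]
ft_force: [0.5, 0.1, 6.1]
opening: 0.509
```

Run:
```python
from h import *
s=state(); print(s['t'],s['eef_pos'],yang(),s['opening'],s['ft_force'])
c=snap('scene','s14.png')
cv2.imwrite('pics/v14.png',cv2.resize(cv2.imread('pics/s14.png')[130:320,60:390],None,fx=2,fy=2))
```

```text
36.7167 [ 397.58760721 -315.72793638  160.14754495] 5.1883048723028375 0.5087804065409967 [0.53775554 0.09313932 6.08249108]
```

View pics/v14.png

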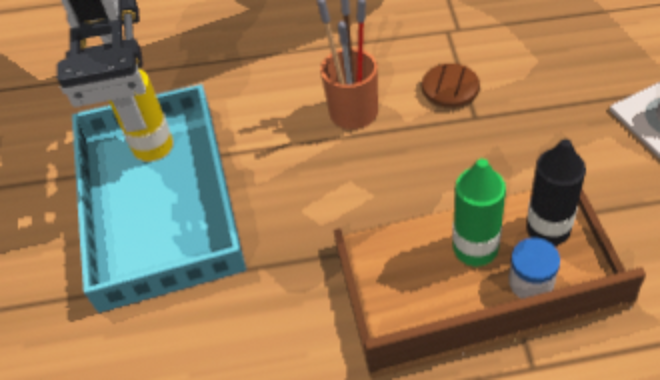

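Green stands on the rack and yellow is gripped. Carry yellow back.

Call:
step_arm([
  [1,0,0,-0.015,0],
  [1,0,0,-0.045,0],
  [1,0,0,-0.075,0],
  [1,0.006,0.007,-0.095,0],
  [1,0.02,0.022,-0.095,0],
  [1,0.042,0.045,-0.095,0],
  [1,0.066,0.071,-0.095,0],
  [1,0.09,0.097,-0.095,0],
  [1,0.114,0.123,-0.095,0],
  [1,0.138,0.149,-0.095,0],
  [1,0.162,0.175,-0.095,0],
  [1,0.186,0.201,-0.095,0],
  [1,0.206,0.223,-0.095,0],
  [1,0.22,0.238,-0.095,0],
  [1,0.229,0.247,-0.08,0],
  [1,0.229,0.247,-0.06,0],
  [1,0.229,0.247,-0.05,0],
  [1,0.229,0.247,-0.05,0],
])

```text
t: 38.27
eef_pos: [619.4, -64.0, 204.3]
tool_rot: [[-0.091, 0.996, -0.008], [0.996, 0.091, 0.002], [0.002, -0.008, -1.0]]
ft_force: [-1.1, 0.1, -2.1]
opening: 0.506
```

Call:
step_arm([
  [1,0,0,0.01,0],
  [1,0,0,0.025,0],
  [1,0,0,0.034,0],
  [1,0,0,0.038,0],
  [1,0,0,0.04,0],
  [1,0,0,0.04,0],
  [1,0,0,0.04,0],
  [-0.45,0,0,0.04,0],
  [-0.45,0,0,0.04,0],
  [-0.45,0,0,0.04,0],
  [-0.45,0,0,0.03,0],
  [-0.45,0,0,0,0],
  [-0.45,0,0,-0.04,0],
  [-0.45,0,0,-0.08,0],
  [-0.45,0,0,-0.1,0],
  [-0.45,0,0,-0.1,0],
])

```text
t: 39.6
eef_pos: [625.2, -65.2, 317.2]
tool_rot: [[-0.091, 0.996, 0.014], [0.996, 0.091, -0.003], [-0.005, 0.014, -1.0]]
ft_force: [0.2, -0.6, 0.3]
opening: 0.723
```

Run:
```python
from h import *
s=state(); print(s['t'],s['eef_pos'],yang(),s['opening'],s['ft_force'])
```

```text
39.6 [625.16304377 -65.16165003 317.16550765] 5.2141317868454795 0.7233010257299683 [ 0.1619813  -0.59973336  0.33950028]
```

Now I'll retreat to clear the views, over the −y side and behind, and compare with the starting pictures.

Call:
step_arm([
  [-0.45,-0.03,-0.02,0,0],
  [-0.45,-0.06,-0.04,0,0],
  [-0.45,-0.09,-0.06,0,0],
  [-0.45,-0.12,-0.08,0,0],
  [-0.45,-0.15,-0.1,0,0],
  [-0.45,-0.18,-0.12,0,0],
  [-0.45,-0.21,-0.14,0,0],
  [-0.45,-0.24,-0.16,0,0],
  [-0.45,-0.26,-0.17,0,0],
  [-0.45,-0.27,-0.18,0,0],
  [-0.45,-0.27,-0.18,0,0],
  [-0.45,-0.27,-0.18,0,0],
  [-0.45,-0.27,-0.18,0,0],
])

```text
t: 40.68
eef_pos: [467.7, -348.4, 308.2]
tool_rot: [[-0.092, 0.996, -0.0], [0.996, 0.092, 0.001], [0.001, -0.0, -1.0]]
ft_force: [-0.1, 1.1, -0.7]
opening: 0.727
```

Run:
```python
from h import *
s=state(); print(s['t'],s['eef_pos'],s['ft_force'],s['joint_velocities'].round(1))
snap('scene','s15.png'); snap('side','d15.png')
for n,o in(('s15','scene0'),('d15','side0')):
    a,b=cv2.imread(f'pics/{n}.png'),cv2.imread(f'pics/{o}.png')
    r=(slice(190,320),slice(220,390)) if n[0]=='s' else (slice(145,300),slice(170,275))
    print(n,'mean diff',cv2.absdiff(a[r],b[r]).mean())
    cv2.imwrite(f'pics/v{n}.png',cv2.resize(np.hstack([a[r],b[r]]),None,fx=2.3 if n[0]=='s' else 3.4,fy=2.3 if n[0]=='s' else 3.4,interpolation=cv2.INTER_CUBIC))
```

```text
40.6833 [ 467.68472884 -348.44015589  308.22825433] [-0.12669352  1.06356145 -0.66505325] [ 1.  -0.2 -0.2 -0.2  0.  -0.1]
s15 mean diff 8.672805429864253
d15 mean diff 7.343594470046083
```

View pics/vs15.png

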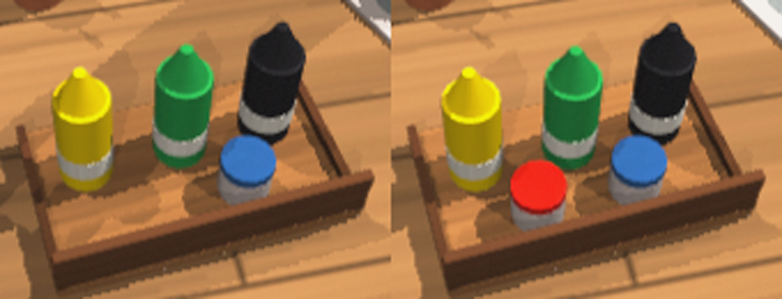

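View pics/vd15.png

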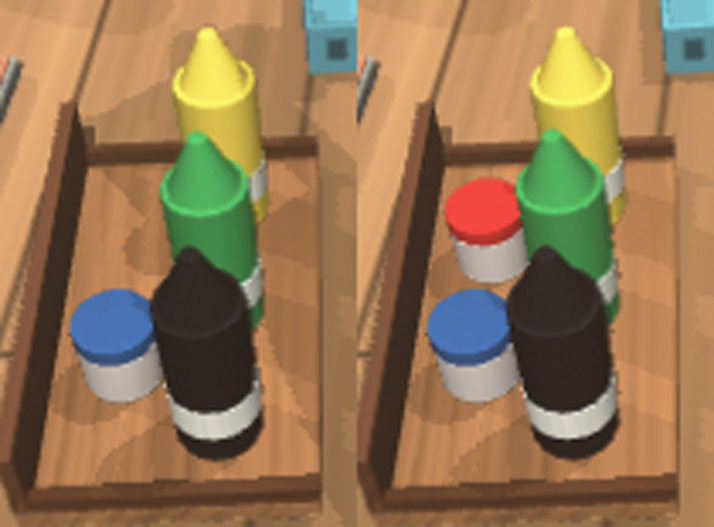

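View pics/d15.png

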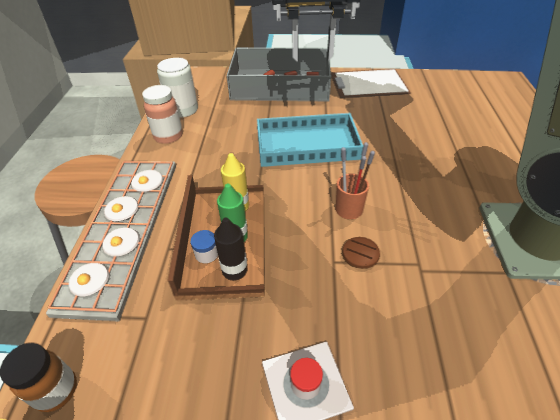

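Both views match the start to within about a pixel. All three bottles, the blue pot at (204,246), the cup and the patty are in place. The red pot is at (306,378), on the disc. Handing in.

Run:
```python
from h import *
s=state(); print(s['t'],s['joint_velocities'].round(2),s['ft_force'].round(2))
print(manip.job_done())
```

```text
40.7833 [ 0.12 -0.05 -0.31 -0.21 -0.11 -0.04] [-0.01  0.57  0.28]
the job is handed in; nothing more can be done
None
```

I finished the job in the order asked and handed it in at about 41 s of robot time, well under the 134 s limit. No verdict was reported.

**What I did:** I moved yellow, green and black into the blue tray, upright and released. I then set the red pot on the tile and put the bottles back in the order black, green, yellow, each at its own pick-up position. The arm then backed away over the empty tray.

**Last checks:**
- **Bottles and bystanders:** By eye, both fixed-camera views match the starting pictures to about 1 pixel (around 2 mm) for the three bottles and the blue pot. The brush cup and the patty look unmoved in the side view.
- **Red pot:** It stands upright on the grey disc. Just after release, the wrist camera put its lid centre about 1 mm from the tile's centre. The scene camera read about 5 mm off, but the arm probably hid part of the lid in that view.
- **Robot:** The gripper was open and clear of everything, with residual force readings of about 1 N or less and the arm at rest.

No check failed.

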